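# Back off the label reel by one ratchet notch

### The arm

A 7-joint arm with a two-finger parallel gripper is mounted at the origin on the work surface. World frame = base frame: x ahead of the robot, y to its left, z up, the work surface at z = 0. Lengths are in mm, angles in rad, forces in N, time in s.
With the tool pointing down it reaches from about 400 to 875 mm from the base axis. Payload 19.3 kg.
Tool frame: the origin (TCP) lies at the very end of the fingers, on their centre line; the grasp point (between the pads) lies 19 mm behind it (robot.hold_point_z is the distance from the TCP to the grasp point, in mm); z points along the fingers, y is the line along which they close (so a half turn about z gives the same grasp; the last joint's range is limited). The gripper opens to 85 mm and grips with 20 to 120 N. Pads are 22 mm wide; open, the fingers measure 114 mm over their backs; the gripper's body (76 mm by 85 mm) begins 54 mm behind the grasp point. The pads swing forward as they close: fully open they stand 13 mm farther back than shut.
Start: joints at [-1.281, 0.521, -0.036, 1.599, 0.021, 1.021, -0.113], TCP at [220.072, 584.964, 231.291] pointing down, gripper open.
Joint ranges: [-2.91, 2.91], [-0.3, 2.13], [-1.5, 1.42], [0.17, 2.43], [-1.26, 4.41], [0.16, 1.93], [-2.52, 2.52]. Speed limits (rad/s): [1.89, 1.89, 2.39, 2.39, 3.01, 3.01, 3.01].

### API

Orientations are given as a unit quaternion [x, y, z, w].
In Python, from cell import robot gives the robot as it stands.
- The arm moves only by the tool move_arm, never from a script. Its argument "rows" is one flat list of numbers, 7 for each row, row after row: the shift along the tool's x, y, z in m, then the turn, a rotation vector about the tool's x, y, z in rad, then the finger opening in m, from 0 to 0.0854. A call has 1 to 5 rows; each row is the pose to reach, as a shift and turn from the pose commanded when the call began, along the tool's axes at that moment; what a row does not reach only later rows make up. A row lasts 1/10 s, in which the tool goes at most 50 mm and 8.59 degrees, less where a joint would pass 70% of its speed; a pose out of reach is approached as far as the arm can. A call with a gripper value outside its range is refused whole. The fingers move at their own pace and stop on an object; "grip_force" is the grip in N (left out, the last holds). Time passes only in rows, so rows that repeat a pose let the fingers close. It gives the time, the measured TCP pose, the force, the opening and the grip force at its end, in the units of the state.
- robot.read_state(): the state, without advancing time (a new reading comes with each control period).
- robot.camera(name): name is "side" or "top" or "wrist"; returns (picture, depth): 400x640x3 uint8, red, green, blue; 400x640 float32, mm along the optical axis (not along the pixel's ray), 0 where there is no reading.
- robot.camera_model(name): a dict with "vertical_fov" (degrees; the focal length in pixels is half the picture's height over the tangent of half this angle, whatever the lens; pixels are square), "cx", "cy" (the principal point, pixels), "origin" and "attitude" of the camera in the world; the wrist camera has in their place "mount" (4x4, takes a point from camera to tool coordinates, whose origin is the TCP and whose axes are the flange's). Camera axes: x right, y up, looking along -z (the intrinsics and any distortion apply to the point x, -y, -z); pixel columns grow to the right and rows downward; lengths in mm; the calibration is good to about 2 mm. A picture is of the moment at which its call begins: read the wrist's pose just before it. camera_model takes no time and is no camera call.
- robot.job_done(): hands the job in; it is judged then, once.
The state is a dict: "t": time; "joint_positions": joint angles; "qvel": joint speeds; "tau": joint torques, N m; "ee_pos": TCP position; "tool_rot": TCP orientation; "ft_force": force on the tool from outside, world axes, zero at the start; "ft_torque": the same for the moment, N m; "finger_gap": finger opening in mm; "gripper_force": force on a finger pad.
Only numpy, scipy, OpenCV 4.12 (cv2) and the standard library are available. Lean on these libraries where they do the work, as an engineer would, in place of code of your own. Each camera call takes 0.05 s, during which the arm holds its last target. There are 200 camera calls.

### The job

The label reel in the bench stand is wound one notch too far. With a fingertip, tip the pawl's thumb lever back so that the pawl lifts well clear of the ratchet teeth, push a spoke of the star handle to turn the wheel backward by exactly one notch (its top moving towards the pawl's pivot, the way the pawl had blocked), then push the lever back so that the pawl drops fully into that notch. Leave the loose things on the stand and bench where they are.

Things in the scene. Friction and masses are not known exactly. Their poses are not given: they have to be found in the camera images.
- stand: Reel stand, fixed to the bench: plywood board 270 x 330 mm, 12 mm thick (x -185 to +85, y -165 to +165 mm), grey plates and a shaft along its x, 125 mm above the bench. Origin: on the bench straight below the shaft, in the ratchet wheel's plane; z up. Apart from spokes and thumb lever nothing of it is higher than 190 mm. All offsets in mm below are in this frame.
- axle (a point): Centre of the ratchet wheel, on the shaft's axis, 125 mm above the bench: stand x 0, y 0. Along the shaft: paper label roll, radius 52 mm, x -123 to -33; steel ratchet wheel, radius 60 mm over its 12 saw teeth, x -6 to +6; star handle with 6 spokes at x +55.
- wheel (a joint): Turn (rad) of shaft, ratchet, roll and star handle in one. Starts near 0, pawl in a notch; grows as it goes backward: top moves to stand +y. One notch = 0.524. Slight friction (1 N at a spoke); stays where left. The seated wheel has a little play. Left up to 0.16 short of a notch, pressing the pawl home (5 to 15 N at the lever) cams it on; over 0.05 too far, the pawl lands on a tooth instead.
- pawl (a joint): Angle (rad) of the pawl, a dark steel bell crank: 0 = nose fully down in the teeth, 0.7 = lifted to its stop; clear of the teeth from 0.36. The nose arm reaches 58 mm from the pivot towards stand -y; the thumb lever stands up from the pivot. Pushing the lever to +y raises the nose, to -y lowers it. Stiff hinge (1 N at the lever's tip): stays where left.
- pivot (a point): The pawl's pivot: stand x 0, y +84, z 145 mm, its axis parallel to the shaft. It sits on a grey post 32 mm wide in y, at x -25 to -17, top at z 163 mm.
- lever_tip (a point): Middle of the top edge of the pawl's thumb lever, 100 mm from the pivot: stand x 0, y = 84 + 100 sin(pawl - 0.25), z = 145 + 100 cos(pawl - 0.25) mm. The lever's upper 30 mm is a thumb pad 20 mm wide (along x) and 7 mm thick.
- spoke_tip (a point): Centre of the 16 mm black ball ending the spoke that is nearest upright at the start (leaning 15 degrees to stand -y; one notch back, 15 degrees to +y). 90 mm from the shaft's axis: stand x +55, y = 90 sin(wheel - 0.262), z = 125 + 90 cos(wheel - 0.262) mm. The 6 spokes are bars 10 mm thick, 60 degrees apart.
- core: Bystander, loose: cardboard tube 44 mm across, 55 mm tall, upright on the stand's board. Origin at its underside.
- driver: Bystander, loose: screwdriver 130 mm long lying on the stand's board. Origin under its middle.
- carton: Bystander, loose: small cardboard carton 50 x 70 x 40 mm on the stand's board. Origin at its underside.
- tape: Bystander, loose: roll of clear tape 104 mm across, 48 mm tall, lying flat on the bench. Origin at its underside.
- jar: Bystander, loose: white jar with a green cap, 76 mm across, 110 mm tall. Origin at its underside.
- towel: Bystander, loose: brown paper roll, 110 mm across, 200 mm tall, upright. Origin at its underside.
- tray: Bystander, loose: slotted wooden tray 160 x 120 x 60 mm. Origin at its underside.

How it is judged:
By the outcome, as a careful person would: the job done as asked, in the order asked, and still so for the second after the job is handed in, with the robot touching nothing.
It also fails if it takes over 64 s, if anything falls off the work surface, if the arm or the gripper's body presses on something with over 40 N, if the wrist force passes 120 N, or if a joint passes its speed limit or range.

## Working session

There is one attempt and no reset: what is moved stays moved. The work goes in short steps, Python scripts to look and compute and a tool call to move; the robot and the scene stay as the last step left them, time stands still between calls to the robot, and variables do not carry over. Pictures are saved under pics/ and viewed, at most 10 in all, crops included, and the job is handed in when it is done.

Besides the shell and the picture viewer there is one more tool, called by a JSON object that holds its "api" and its "payload". move_arm: Moves the arm, as the interface text tells. Its arguments: {"type":"object","properties":{"rows":{"type":"array","items":{"type":"number"}},"grip_force":{"type":"number"}},"required":["rows"]}

```bash
mkdir -p pics; ls; python3 - <<'E'
from cell import robot
import cv2,numpy as np
for n in("side","top"):
    p,d=robot.camera(n); np.savez(f"{n}0.npz",p=p,d=d); cv2.imwrite(f"pics/{n}0.png",p[:,:,::-1]); print(robot.camera_model(n))
s=robot.read_state();print(s)
E
```

```text
pics
{'vertical_fov': 43.09522290737091, 'cx': 327.6650518279052, 'cy': 199.4315921564788, 'origin': array([-263.96355477, -975.61197704, 1082.26720994]), 'attitude': array([ 0.42768872, -0.15997831, -0.30495623,  0.83575774])}
{'vertical_fov': 49.97460298352044, 'cx': 323.32920960577474, 'cy': 199.92594297114024, 'origin': array([ 389.25849913,   -3.87978416, 1304.78041755]), 'attitude': array([-0.05546145,  0.04318885,  0.71054865, -0.70012811])}
{'t': 0.1, 'joint_positions': array([-1.2812108 ,  0.52194717, -0.03631681,  1.5999171 ,  0.02124186,
        1.02112174, -0.1127644 ]), 'qvel': array([ 4.92591107e-05, -2.85193438e-03, -2.07862218e-04, -1.33408668e-03,
        8.50944859e-04,  8.76161340e-04,  1.93464425e-04]), 'tau': array([ 4.06498031e-03, -9.28486633e+01,  1.98429823e+00, -3.70533442e+01,
        1.81865192e-02,  5.21640279e-03,  3.81846448e-06]), 'ee_pos': array([219.99141279, 584.6926253 , 230.80007666]), 'tool_rot': array([ 1.78905998e-01,  9.83866043e-01, -5.02640561e-04, -3.48805567e-05]), 'ft_force': array([ 0.22645157,  0.60846521, -0.40753001]), 'ft_torque': array([-2.03476814e-02,  1.43332103e-02, -6.78941022e-05]), 'gripper_force': 0.0, 'finger_gap': 85.32545339457735}
```

View pics/side0.png

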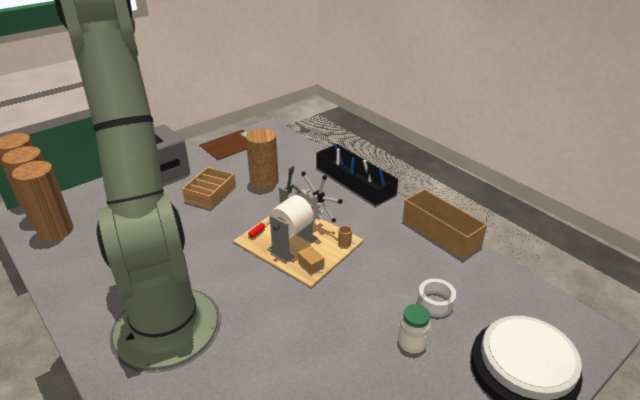

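View pics/top0.png

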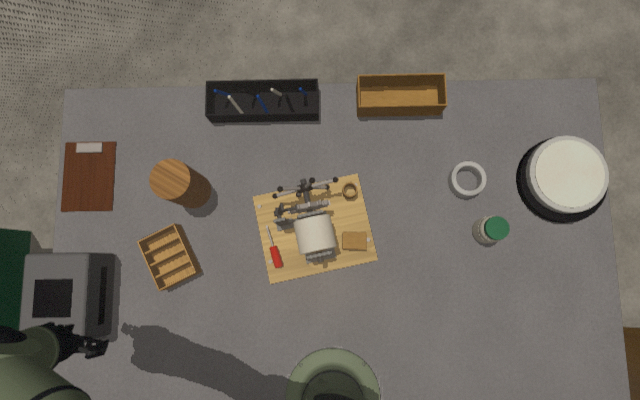

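The side view shows the stand at about (300,240), with the star handle on its far side. In the top view the board spans (254,175) to (377,283), with the star at (305,187), the pawl at (282,213) and the roll at (315,235). So stand x points up in the picture (world +x) and stand +y points left.

```bash
cat > h.py <<'E'
import numpy as np,cv2
from scipy.spatial.transform import Rotation as R
def ray(m,u,v):
    f=200/np.tan(np.radians(m['vertical_fov']/2))
    d=np.stack([(np.asarray(u)-m['cx'])/f,-(np.asarray(v)-m['cy'])/f,-np.ones(np.shape(u))],-1)
    return d,f
def onplane(m,u,v,z):
    d=ray(m,u,v)[0]@R.from_quat(m['attitude']).as_matrix().T
    o=m['origin']; return o+d*((z-o[2])/d[...,2])[...,None]
def proj(m,P):
    q=(np.asarray(P)-m['origin'])@R.from_quat(m['attitude']).as_matrix()
    f=200/np.tan(np.radians(m['vertical_fov']/2))
    return np.stack([m['cx']+f*q[...,0]/-q[...,2],m['cy']-f*q[...,1]/-q[...,2]],-1)
E
python3 - <<'E'
from h import *
from cell import robot
m=robot.camera_model("top");print({k:v for k,v in m.items() if k not in('origin','attitude')})
z=np.load("top0.npz");p=z['p'];d=z['d']
hsv=cv2.cvtColor(p,cv2.COLOR_RGB2HSV)
k=cv2.inRange(hsv,(10,60,120),(30,200,255));k[:165]=0;k[295:]=0;k[:,:245]=0;k[:,390:]=0
c=np.vstack([x for x in cv2.findContours(k,0,2)[0] if cv2.contourArea(x)>100])
h=cv2.convexHull(c)[:,0].astype(float)
# plane points of hull at z=12
P=onplane(m,h[:,0],h[:,1],np.array(12.))[:,:2]
r=cv2.minAreaRect(P.astype(np.float32));print(r);B=cv2.boxPoints(r);print(B)
v,u=np.nonzero(d>0)
D=ray(m,u,v)[0]*d[v,u][:,None]@R.from_quat(m['attitude']).as_matrix().T+m['origin']
s=(D[:,0]>250)&(D[:,0]<750)&(abs(D[:,1])<300)&(D[:,2]>150)
np.save("cloud.npy",D[s]);print(s.sum())
for q in D[s&(D[:,2]>195)][::6]:print(q.round())
E
```

```text
{'vertical_fov': 49.97460298352044, 'cx': 323.32920960577474, 'cy': 199.92594297114024}
((487.61199951171875, 46.82276916503906), (271.2484436035156, 330.96343994140625), 11.699708938598633)
[[ 321.24878  181.36421]
 [ 388.3623  -142.72307]
 [ 653.9752   -87.71867]
 [ 586.8617   236.3686 ]]
1753
[602.  45. 218.]
[600.  40. 215.]
[597.  40. 218.]
[595.  40. 214.]
[592.  40. 219.]
[589.  40. 218.]
[581. 125. 196.]
[579. 122. 196.]
[576. 122. 198.]
[532. 117. 245.]
[528. 120. 242.]
[525. 114. 244.]
[525. 129. 206.]
[520. 124. 225.]
[516. 120. 238.]
```

The board measures 271 x 331 mm, which matches, so the stand frame is well known: origin near (536.6, 57.0), yaw 11.7°. The lever tip and spoke ball in the depth cloud agree with it.

```bash
cat >> h.py <<'E'
O=np.array([536.6,57.,0]);A=np.radians(11.7)
S=np.array([[np.cos(A),-np.sin(A),0],[np.sin(A),np.cos(A),0],[0,0,1]])
def goal(robot,p):
    s=robot.read_state();T=R.from_quat(s['tool_rot'])
    w=O+S@np.array(p,float)
    G=R.from_matrix(np.column_stack([-S[:,0],S[:,1],[0,0,-1]]))
    print('t',s['t'],'now stand',(S.T@(s['ee_pos']-O)).round(1),'shift',T.inv().apply(w-s['ee_pos']).round(1),'rot',(T.inv()*G).as_rotvec().round(3),'F stand',(S.T@s['ft_force']).round(1))
E
python3 -c "
from h import *
from cell import robot
goal(robot,[0,15,300])"
```

```text
t 0.1 now stand [-203.   580.9  230.8] shift [-474.1 -369.8  -68.8] rot [-0.001 -0.    -0.564] F stand [ 0.3  0.5 -0.4]
```

{"api": "move_arm", "payload": {"rows": [-0.03, -0.02, -0.03, 0, 0, 0, 0, -0.065, -0.05, -0.05, 0, 0, -0.14, 0, -0.1, -0.08, -0.068, 0, 0, -0.28, 0, -0.14, -0.11, -0.068, 0, 0, -0.42, 0, -0.178, -0.139, -0.068, 0, 0, -0.564, 0], "grip_force": 40}}

```text
t: 0.6
ee_pos: [336.4, 394.3, 299.7]
tool_rot: [-0.098, 0.995, 0.0, 0.0]
ft_force: [1.3, 0.5, 0.9]
finger_gap: 12.4
gripper_force: 0.0
```

```bash
python3 -c "
from h import *
from cell import robot
goal(robot,[0,15,300])"
```

```text
t 0.6 now stand [-127.7  370.9  299.7] shift [-1.308e+02 -3.548e+02 -3.000e-01] rot [ 0.     0.001 -0.009] F stand [1.4 0.2 0.9]
```

{"api": "move_arm", "payload": {"rows": [-0.016, -0.044, 0, 0, 0, 0, 0, -0.032, -0.088, 0, 0, 0, 0, 0, -0.048, -0.132, 0, 0, 0, 0, 0, -0.064, -0.176, 0, 0, 0, 0, 0, -0.08, -0.22, 0, 0, 0, 0, 0]}}

```text
t: 1.1
ee_pos: [456.2, 193.4, 299.3]
tool_rot: [-0.095, 0.995, 0.0, 0.0]
ft_force: [0.9, 0.9, -0.9]
finger_gap: 0.1
gripper_force: 0.0
```

{"api": "move_arm", "payload": {"rows": [-0.016, -0.044, 0, 0, 0, 0, 0, -0.03, -0.08, 0, 0, 0, 0, 0, -0.042, -0.105, 0, 0, 0, 0, 0, -0.046, -0.115, 0, 0, 0, 0, 0, -0.046, -0.115, 0, 0, 0, 0, 0]}}

```text
t: 1.6
ee_pos: [522.7, 90.0, 299.0]
tool_rot: [-0.094, 0.996, -0.0, -0.0]
ft_force: [-0.2, -0.1, -0.0]
finger_gap: 0.0
gripper_force: 0.0
```

```bash
python3 - <<'E'
from h import *
from cell import robot
goal(robot,[0,15,300])
s=robot.read_state()
p,d=robot.camera("wrist");m=robot.camera_model("wrist");print(m);np.savez("w1.npz",p=p,d=d,e=s['ee_pos'],q=s['tool_rot'])
cv2.imwrite("pics/w1.png",p[:,:,::-1])
E
```

```text
t 1.6 now stand [ -6.9  35.2 299. ] shift [ -7.2 -20.   -1. ] rot [-0.    -0.001 -0.016] F stand [-0.2 -0.1 -0. ]
{'vertical_fov': 63.68690482156326, 'cx': 317.0644496313573, 'cy': 200.98304755959524, 'mount': array([[ 1.22510589e-03,  9.62418877e-01,  2.71566575e-01,
         6.84768947e+01],
       [ 9.99999212e-01, -1.25357973e-03, -6.86245414e-05,
        -8.55412063e-01],
       [ 2.74384799e-04,  2.71566445e-01, -9.62419654e-01,
        -1.42172732e+02],
       [ 0.00000000e+00,  0.00000000e+00,  0.00000000e+00,
         1.00000000e+00]])}
```

View pics/w1.png

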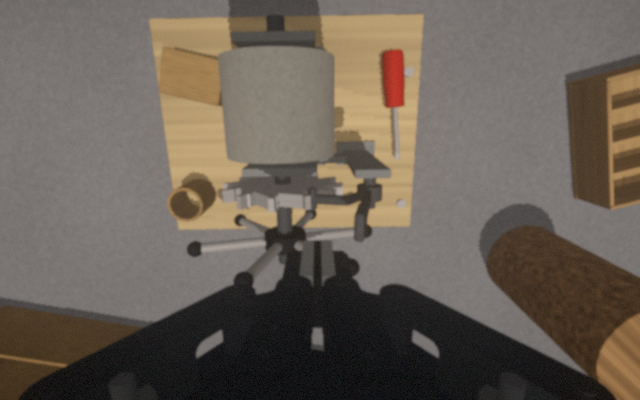

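The wrist view shows the closed fingers at about (318,250), the lever pad tip at (360,237) to their +y side, and the star hub at (285,238). That fits the frame, so I'll move to the -y side of the lever and go down.

{"api": "move_arm", "payload": {"rows": [-0.007, -0.017, 0.02, 0, 0, -0.016, 0, -0.007, -0.017, 0.045, 0, 0, -0.016, 0, -0.007, -0.017, 0.07, 0, 0, -0.016, 0, -0.007, -0.017, 0.078, 0, 0, -0.016, 0, -0.007, -0.017, 0.078, 0, 0, -0.016, 0]}}

```text
t: 2.15
ee_pos: [531.8, 76.8, 220.8]
tool_rot: [-0.104, 0.995, 0.0, -0.001]
ft_force: [-0.2, 1.0, 0.7]
finger_gap: 0.2
gripper_force: 0.0
```

```bash
python3 -c "
from h import *
from cell import robot
goal(robot,[0,50,220])"
```

```text
t 2.15 now stand [ -0.7  20.3 220.8] shift [-0.8 29.7  0.8] rot [ 0.    -0.002  0.004] F stand [-0.   1.   0.7]
```

{"api": "move_arm", "payload": {"rows": [0, 0.01, 0, 0, 0, 0, 0, 0, 0.02, 0, 0, 0, 0, 0, 0, 0.028, 0, 0, 0, 0, 0, 0, 0.036, 0, 0, 0, 0, 0, 0, 0.044, 0, 0, 0, 0, 0]}}

```text
t: 2.65
ee_pos: [523.5, 119.6, 221.6]
tool_rot: [-0.103, 0.995, 0.0, 0.0]
ft_force: [0.1, -0.2, 0.9]
finger_gap: 0.1
gripper_force: 0.5
```

{"api": "move_arm", "payload": {"rows": [0, 0.007, 0, 0, 0, 0, 0, 0, 0.014, 0, 0, 0, 0, 0, 0, 0.02, 0, 0, 0, 0, 0, 0, 0.024, 0, 0, 0, 0, 0, 0, 0.024, 0, 0, 0, 0, 0]}}

```text
t: 3.15
ee_pos: [518.5, 142.8, 221.2]
tool_rot: [-0.103, 0.995, 0.0, -0.0]
ft_force: [0.1, 0.0, 0.5]
finger_gap: 0.2
gripper_force: 0.0
```

```bash
cat > look.py <<'E'
from h import *
from cell import robot
import sys
goal(robot,[float(x) for x in sys.argv[2:5]])
# side+top depth clouds of lever and spokes in stand frame
for n in ("top","side"):
    m=robot.camera_model(n);p,d=robot.camera(n)
    cv2.imwrite(f"pics/{n}_{sys.argv[1]}.png",cv2.resize(p[130:300,200:420],None,fx=3,fy=3)[:,:,::-1])
    v,u=np.nonzero(d>0)
    D=(ray(m,u,v)[0]*d[v,u][:,None]@R.from_quat(m['attitude']).as_matrix().T+m['origin']-O)@S
    L=D[(abs(D[:,0])<13)&(D[:,1]>30)&(D[:,1]<150)&(D[:,2]>195)&(D[:,2]<250)]
    K=D[(abs(D[:,0]-55)<12)&(abs(D[:,1])<100)&(D[:,2]>190)&(D[:,2]<226)]
    print(n,'lever',L[np.argsort(-L[:,2])][:14:2].round().tolist());print('spoke',K[np.argsort(-K[:,2])][:12:2].round().tolist())
E
python3 look.py a 0 20 260
```

```text
t 3.15 now stand [ -0.3  87.7 221.2] shift [ -0.1 -67.7 -38.8] rot [ 0.    -0.     0.003] F stand [0.1 0.  0.5]
top lever [[-4.0, 46.0, 195.0]]
spoke [[55.0, -27.0, 223.0], [51.0, -20.0, 223.0], [54.0, -21.0, 222.0], [55.0, -32.0, 221.0], [60.0, -22.0, 220.0], [53.0, -26.0, 219.0]]
side lever [[-12.0, 85.0, 250.0], [3.0, 76.0, 250.0], [3.0, 81.0, 248.0], [-6.0, 73.0, 248.0], [-11.0, 81.0, 247.0], [-9.0, 79.0, 247.0], [-9.0, 100.0, 247.0]]
spoke [[49.0, -23.0, 222.0], [52.0, -28.0, 219.0], [47.0, -20.0, 218.0], [55.0, -30.0, 218.0], [53.0, -32.0, 216.0], [46.0, -21.0, 215.0]]
```

{"api": "move_arm", "payload": {"rows": [0, 0.004, 0, 0, 0, 0, 0, 0, 0.007, 0, 0, 0, 0, 0, 0, 0.007, 0, 0, 0, 0, 0]}}

```text
t: 3.55
ee_pos: [517.1, 149.6, 221.3]
tool_rot: [-0.103, 0.995, 0.0, -0.0]
ft_force: [-0.8, 0.3, -0.1]
finger_gap: -0.2
gripper_force: 0.0
```

{"api": "move_arm", "payload": {"rows": [0, -0.03, 0, 0, 0, 0, 0, 0, -0.07, 0, 0, 0, 0, 0, -0.03, -0.11, 0, 0, 0, 0, 0, -0.055, -0.15, 0, 0, 0, 0, 0, -0.055, -0.15, 0, 0, 0, 0, 0]}}

```text
t: 4.05
ee_pos: [604.5, 8.0, 221.0]
tool_rot: [-0.1, 0.995, -0.001, 0.001]
ft_force: [-1.4, -0.3, -0.2]
finger_gap: 0.0
gripper_force: 0.0
```

```bash
python3 look.py b 55 -58 202
```

```text
t 4.05 now stand [ 56.5 -61.8 221. ] shift [ 1.6  3.8 19. ] rot [-0.003  0.001 -0.004] F stand [-1.5 -0.  -0.2]
top lever [[7.0, 113.0, 245.0], [-3.0, 113.0, 243.0], [9.0, 108.0, 242.0], [7.0, 111.0, 242.0], [2.0, 112.0, 242.0], [5.0, 114.0, 241.0], [-4.0, 108.0, 241.0]]
spoke [[55.0, 60.0, 201.0], [58.0, 62.0, 200.0], [57.0, 57.0, 199.0], [55.0, 58.0, 198.0], [51.0, 64.0, 198.0], [58.0, 60.0, 197.0]]
side lever [[-11.0, 111.0, 243.0], [7.0, 115.0, 241.0], [-9.0, 109.0, 239.0], [-4.0, 113.0, 239.0], [1.0, 118.0, 239.0], [-8.0, 114.0, 237.0], [6.0, 110.0, 236.0]]
spoke [[44.0, -62.0, 226.0], [48.0, -66.0, 225.0], [45.0, -30.0, 223.0], [48.0, -47.0, 221.0], [54.0, -23.0, 220.0], [53.0, -31.0, 219.0]]
```

View pics/side_b.png

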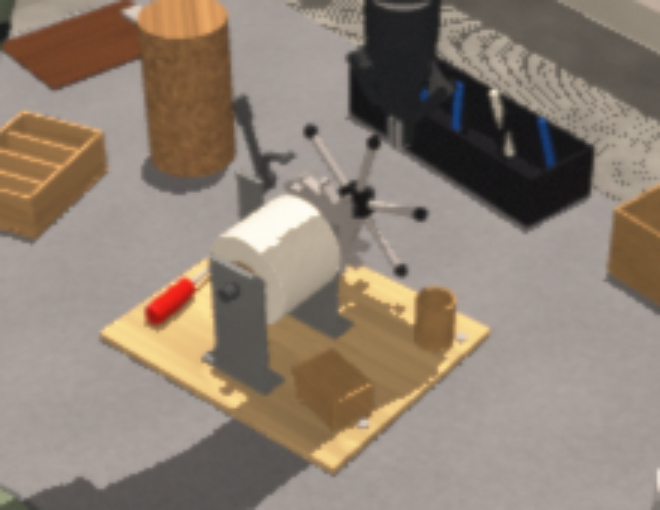

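The side crop shows the lever tip (240,100) tipped back and the nose clear of the teeth (280,160). The depth puts the tip at y≈113, so the pawl is at about 0.55. The fingers are beside the upright spoke (373,143), and next I go down and push.

{"api": "move_arm", "payload": {"rows": [0.001, 0.003, 0.018, 0, 0, -0.004, 0, 0.001, 0.013, 0.018, 0, 0, -0.004, 0, 0.001, 0.022, 0.018, 0, 0, -0.004, 0, 0.001, 0.028, 0.018, 0, 0, -0.004, 0, 0.001, 0.034, 0.018, 0, 0, -0.004, 0]}}

```text
t: 4.65
ee_pos: [593.9, 47.7, 204.0]
tool_rot: [-0.105, 0.994, 0.0, 0.0]
ft_force: [0.8, -0.5, -0.0]
finger_gap: 0.4
gripper_force: 0.5
```

{"api": "move_arm", "payload": {"rows": [0, 0.005, 0, 0, 0, 0, 0, 0, 0.01, 0, 0, 0, 0, 0, 0, 0.014, 0, 0, 0, 0, 0, 0, 0.016, 0, 0, 0, 0, 0, 0, 0.016, 0, 0, 0, 0, 0]}}

```text
t: 5.15
ee_pos: [590.4, 62.5, 203.3]
tool_rot: [-0.105, 0.994, 0.0, -0.0]
ft_force: [0.1, 0.1, 0.8]
finger_gap: -0.2
gripper_force: 0.0
```

```bash
python3 look.py c 55 -4 202
```

```text
t 5.15 now stand [ 53.8  -5.5 203.3] shift [-1.2  1.5  1.3] rot [ 0.    -0.     0.006] F stand [0.1 0.1 0.8]
top lever [[-0.0, 115.0, 243.0], [2.0, 112.0, 243.0], [10.0, 113.0, 242.0], [-8.0, 112.0, 241.0], [-4.0, 108.0, 241.0], [-5.0, 114.0, 241.0], [3.0, 115.0, 240.0]]
spoke [[56.0, -71.0, 195.0], [54.0, -71.0, 192.0], [59.0, -72.0, 192.0], [53.0, -76.0, 190.0]]
side lever [[-3.0, 114.0, 242.0], [1.0, 109.0, 242.0], [-12.0, 110.0, 240.0], [-5.0, 112.0, 240.0], [-3.0, 118.0, 237.0], [-10.0, 117.0, 237.0], [-10.0, 112.0, 235.0]]
spoke [[51.0, -17.0, 226.0], [50.0, -14.0, 225.0], [45.0, 2.0, 225.0], [49.0, -11.0, 225.0], [47.0, -16.0, 224.0], [56.0, -17.0, 224.0]]
```

{"api": "move_arm", "payload": {"rows": [0, 0.003, 0, 0, 0, 0, 0, 0, 0.006, 0, 0, 0, 0, 0, 0, 0.007, 0, 0, 0, 0, 0, 0, 0.007, 0, 0, 0, 0, 0]}}

```text
t: 5.65
ee_pos: [589.0, 69.4, 203.3]
tool_rot: [-0.105, 0.994, 0.0, -0.0]
ft_force: [-0.0, 0.3, 0.4]
finger_gap: -0.3
gripper_force: 0.0
```

{"api": "move_arm", "payload": {"rows": [0, -0.012, 0, 0, 0, 0, 0, 0, -0.025, -0.03, 0, 0, 0, 0, 0, -0.025, -0.07, 0, 0, 0, 0, 0.01, 0.01, -0.075, 0, 0, 0, 0, 0.02, 0.05, -0.075, 0, 0, 0, 0]}}

```text
t: 6.15
ee_pos: [559.8, 112.4, 279.8]
tool_rot: [-0.103, 0.995, -0.0, 0.001]
ft_force: [0.3, 1.0, 0.1]
finger_gap: -0.1
gripper_force: 0.0
```

```bash
python3 look.py d 0 150 290; python3 - <<'E'
from h import *
from cell import robot
s=robot.read_state();p,d=robot.camera("wrist");m=robot.camera_model("wrist")
cv2.imwrite("pics/w2.png",p[:,:,::-1])
# all star points from the top camera in the star's plane, as polar angle of outer ones
for n in("top","side"):
    m=robot.camera_model(n);p,d=robot.camera(n);v,u=np.nonzero(d>0)
    D=(ray(m,u,v)[0]*d[v,u][:,None]@R.from_quat(m['attitude']).as_matrix().T+m['origin']-O)@S
    r=np.hypot(D[:,1],D[:,2]-125);k=(abs(D[:,0]-55)<14)&(r>40)&(r<102)&(D[:,2]>60)
    a=np.degrees(np.arctan2(D[k,1],D[k,2]-125)); h,_=np.histogram(a,np.arange(-120,125,5));print(n,[(int(x),int(c)) for x,c in zip(np.arange(-120,120,5),h) if c])
E
```

```text
t 6.15 now stand [ 33.9  49.5 279.8] shift [ 33.7 100.6 -10.3] rot [-0.     0.003  0.002] F stand [0.5 0.9 0.1]
top lever []
spoke [[55.0, -68.0, 202.0], [57.0, -66.0, 198.0], [55.0, -60.0, 197.0], [60.0, -64.0, 196.0], [58.0, -64.0, 195.0], [59.0, -69.0, 195.0]]
side lever [[-3.0, 110.0, 244.0], [-10.0, 112.0, 242.0], [-12.0, 110.0, 241.0], [0.0, 117.0, 239.0], [-7.0, 110.0, 238.0], [-10.0, 108.0, 237.0], [-5.0, 121.0, 237.0]]
spoke [[49.0, 26.0, 221.0], [45.0, 22.0, 221.0], [56.0, 23.0, 219.0], [50.0, 23.0, 218.0], [49.0, 30.0, 216.0], [50.0, 14.0, 214.0]]
top [(-110, 4), (-105, 47), (-100, 19), (-95, 1), (-50, 6), (-45, 57), (-40, 7), (5, 4)]
side [(-110, 14), (-105, 33), (-100, 8), (-95, 2), (-50, 18), (-45, 25), (-40, 4), (5, 6), (10, 38), (15, 15), (20, 2), (60, 1), (65, 5), (70, 26), (75, 9)]
```

View pics/top_d.png

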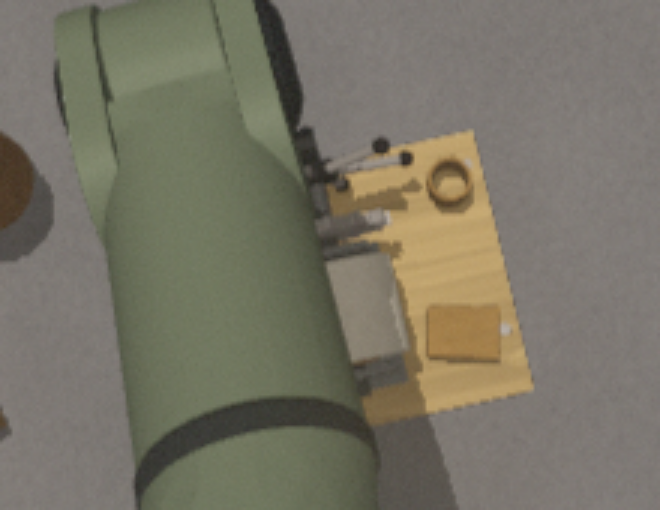

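The top crop shows mostly the arm, with two spoke balls at (381,146) and (406,158). I'll compare the spoke angles with those in the starting images.

```bash
cat > wheel.py <<'E'
from h import *
from cell import robot
for n in("top","side"):
    m=robot.camera_model(n)
    z=np.load(n+"0.npz")
    for t,(p,d) in(("start",(z['p'],z['d'])),("now",robot.camera(n))):
        v,u=np.nonzero(d>0)
        D=(ray(m,u,v)[0]*d[v,u][:,None]@R.from_quat(m['attitude']).as_matrix().T+m['origin']-O)@S
        r=np.hypot(D[:,1],D[:,2]-125);k=(abs(D[:,0]-55)<14)&(r>45)&(r<102)&(D[:,2]>60)
        a=np.degrees(np.arctan2(D[k,1],D[k,2]-125));x=[]
        for c in (-75,-15,45) if t=="start" else (-105,-45,15,75):
            b=a[abs(a-c)<14]; x.append((c,len(b),round(float(np.median(b)),1) if len(b) else 0))
        print(n,t,x)
E
python3 wheel.py
```

```text
top start [(-75, 77, -72.4), (-15, 45, -14.8), (45, 66, 40.1)]
top now [(-105, 67, -100.9), (-45, 67, -42.2), (15, 1, 7.3), (75, 0, 0)]
side start [(-75, 47, -73.3), (-15, 49, -16.7), (45, 55, 42.1)]
side now [(-105, 52, -102.5), (-45, 44, -44.2), (15, 56, 13.4), (75, 42, 71.3)]
```

The wheel turned 29.6° (0.516 rad), well within tolerance. Next I go over to the +y side of the lever.

{"api": "move_arm", "payload": {"rows": [0.01, 0.04, -0.01, 0, 0, 0, 0, 0.025, 0.08, -0.01, 0, 0, 0, 0, 0.034, 0.101, 0.01, 0, 0, 0, 0, 0.034, 0.101, 0.045, 0, 0, 0, 0, 0.034, 0.101, 0.06, 0, 0, 0, 0]}}

```text
t: 7.0
ee_pos: [504.0, 204.9, 216.0]
tool_rot: [-0.105, 0.994, -0.001, -0.001]
ft_force: [0.2, -0.9, 0.1]
finger_gap: -0.3
gripper_force: 0.0
```

{"api": "move_arm", "payload": {"rows": [0, -0.01, 0, 0, 0, 0, 0, 0, -0.02, 0, 0, 0, 0, 0, 0, -0.03, 0, 0, 0, 0, 0, 0, -0.038, 0, 0, 0, 0, 0, 0, -0.046, 0, 0, 0, 0, 0]}}

```text
t: 7.5
ee_pos: [514.9, 159.6, 219.0]
tool_rot: [-0.104, 0.995, 0.0, 0.001]
ft_force: [0.4, 1.0, 0.3]
finger_gap: -0.1
gripper_force: 0.4
```

```bash
python3 look.py e 0 80 220
```

```text
t 7.5 now stand [ -0.5 104.8 219. ] shift [ -0.4 -24.8  -1. ] rot [0.    0.001 0.005] F stand [0.6 0.9 0.3]
top lever []
spoke [[54.0, 26.0, 221.0], [56.0, 23.0, 221.0], [53.0, 21.0, 220.0], [52.0, 16.0, 220.0], [51.0, 22.0, 220.0], [50.0, 17.0, 219.0]]
side lever [[-13.0, 105.0, 250.0], [-1.0, 82.0, 250.0], [-7.0, 102.0, 249.0], [-12.0, 101.0, 247.0], [-10.0, 90.0, 247.0], [5.0, 83.0, 246.0], [5.0, 92.0, 246.0]]
spoke [[50.0, 23.0, 222.0], [47.0, 20.0, 221.0], [54.0, 22.0, 220.0], [51.0, 28.0, 219.0], [60.0, 23.0, 217.0], [48.0, 13.0, 215.0]]
```

Continue in small steps, watching the force.

{"api": "move_arm", "payload": {"rows": [0, -0.006, 0, 0, 0, 0, 0, 0, -0.011, 0, 0, 0, 0, 0, 0, -0.016, 0, 0, 0, 0, 0, 0, -0.02, 0, 0, 0, 0, 0, 0, -0.021, 0, 0, 0, 0, 0]}}

```text
t: 8.1
ee_pos: [518.8, 139.5, 218.3]
tool_rot: [-0.105, 0.995, -0.0, -0.0]
ft_force: [-0.8, 0.6, -0.9]
finger_gap: -0.2
gripper_force: 0.3
```

{"api": "move_arm", "payload": {"rows": [0, -0.002, 0, 0, 0, 0, 0, 0, -0.004, 0, 0, 0, 0, 0, 0, -0.004, 0, 0, 0, 0, 0]}}

```text
t: 8.4
ee_pos: [519.6, 135.9, 218.3]
tool_rot: [-0.105, 0.994, -0.0, -0.0]
ft_force: [-0.2, -0.6, -0.5]
finger_gap: 0.1
gripper_force: 0.0
```

{"api": "move_arm", "payload": {"rows": [0, -0.002, 0, 0, 0, 0, 0, 0, -0.003, 0, 0, 0, 0, 0, 0, -0.003, 0, 0, 0, 0, 0]}}

```text
t: 8.7
ee_pos: [519.9, 134.3, 218.3]
tool_rot: [-0.105, 0.994, 0.001, -0.0]
ft_force: [-1.4, 8.0, -1.5]
finger_gap: 0.0
gripper_force: 3.5
```

{"api": "move_arm", "payload": {"rows": [0, -0.001, 0, 0, 0, 0, 0, 0, -0.0015, 0, 0, 0, 0, 0, 0, -0.0015, 0, 0, 0, 0, 0, 0, -0.0015, 0, 0, 0, 0, 0]}}

```text
t: 9.1
ee_pos: [520.0, 133.9, 218.2]
tool_rot: [-0.106, 0.994, 0.001, -0.0]
ft_force: [-2.6, 13.0, -2.3]
finger_gap: 0.1
gripper_force: 6.3
```

```bash
python3 look.py f 0 120 220; python3 wheel.py
```

```text
t 9.1 now stand [ -0.6  78.7 218.2] shift [-1.  41.3 -1.7] rot [ 0.002 -0.     0.008] F stand [ 0.1 13.3 -2.3]
top lever []
spoke [[56.0, 23.0, 222.0], [54.0, 24.0, 221.0], [51.0, 24.0, 221.0], [60.0, 25.0, 219.0], [57.0, 15.0, 219.0], [62.0, 22.0, 219.0]]
side lever [[-6.0, 77.0, 250.0], [-12.0, 72.0, 248.0], [-9.0, 70.0, 247.0], [-5.0, 95.0, 246.0], [-11.0, 69.0, 245.0], [1.0, 63.0, 245.0], [-9.0, 58.0, 244.0]]
spoke [[49.0, 26.0, 221.0], [49.0, 18.0, 220.0], [48.0, 21.0, 220.0], [58.0, 21.0, 218.0], [46.0, 20.0, 217.0], [48.0, 30.0, 216.0]]
top start [(-75, 77, -72.4), (-15, 45, -14.8), (45, 66, 40.1)]
top now [(-105, 68, -101.6), (-45, 66, -42.4), (15, 45, 11.9), (75, 0, 0)]
side start [(-75, 47, -73.3), (-15, 49, -16.7), (45, 55, 42.1)]
side now [(-105, 52, -102.6), (-45, 45, -44.1), (15, 54, 13.2), (75, 46, 72.2)]
```

A firm stop where seating was predicted. Back off, lift, and verify.

{"api": "move_arm", "payload": {"rows": [0, 0.015, 0, 0, 0, 0, 0, 0, 0.045, 0, 0, 0, 0, 0, 0, 0.085, -0.02, 0, 0, 0, 0, 0, 0.13, -0.06, 0, 0, 0, 0, 0, 0.17, -0.1, 0, 0, 0, 0]}}

```text
t: 9.8
ee_pos: [486.4, 288.1, 307.4]
tool_rot: [-0.105, 0.994, -0.0, -0.0]
ft_force: [0.8, 0.4, -0.1]
finger_gap: 0.0
gripper_force: 0.0
```

{"api": "move_arm", "payload": {"rows": [0.02, 0.045, -0.01, 0, 0, 0, 0, 0.04, 0.09, -0.02, 0, 0, 0, 0, 0.06, 0.13, -0.02, 0, 0, 0, 0, 0.06, 0.13, -0.02, 0, 0, 0, 0]}}

```text
t: 10.2
ee_pos: [396.8, 406.3, 326.7]
tool_rot: [-0.109, 0.994, 0.001, -0.001]
ft_force: [0.6, 0.2, -0.9]
finger_gap: -0.1
gripper_force: 0.0
```

```bash
python3 look.py g 0 120 220; python3 wheel.py; python3 - <<'E'
from h import *
from cell import robot
for n in("top","side"):
    m=robot.camera_model(n);z=np.load(n+"0.npz")
    for t,d in(("start",z['d']),("now",robot.camera(n)[1])):
        v,u=np.nonzero(d>0)
        D=(ray(m,u,v)[0]*d[v,u][:,None]@R.from_quat(m['attitude']).as_matrix().T+m['origin']-O)@S
        k=(abs(D[:,0])<14)&(D[:,1]>35)&(D[:,1]<140)&(D[:,2]>205)&(D[:,2]<255)
        print(n,t,k.sum(),D[k].mean(0).round(1))
E
```

```text
t 10.2 now stand [-66.  370.4 326.7] shift [ -62.6 -251.5  106.1] rot [ 0.002 -0.001  0.014] F stand [ 0.6  0.  -0.9]
top lever [[-3.0, 56.0, 247.0], [3.0, 60.0, 245.0], [9.0, 62.0, 244.0], [-2.0, 59.0, 244.0], [-2.0, 62.0, 242.0], [-0.0, 56.0, 242.0], [-8.0, 58.0, 242.0]]
spoke [[56.0, 23.0, 224.0], [61.0, 22.0, 222.0], [52.0, 19.0, 221.0], [58.0, 18.0, 220.0], [55.0, 18.0, 220.0], [53.0, 21.0, 220.0]]
side lever [[5.0, 62.0, 243.0], [-12.0, 59.0, 242.0], [-4.0, 59.0, 242.0], [-6.0, 65.0, 240.0], [5.0, 62.0, 240.0], [-13.0, 59.0, 239.0], [-8.0, 59.0, 236.0]]
spoke [[47.0, 20.0, 225.0], [49.0, 22.0, 219.0], [45.0, 23.0, 217.0], [56.0, 19.0, 216.0], [49.0, 30.0, 216.0], [53.0, 17.0, 215.0]]
top start [(-75, 77, -72.4), (-15, 45, -14.8), (45, 66, 40.1)]
top now [(-105, 67, -101.1), (-45, 66, -42.3), (15, 46, 11.8), (75, 75, 70.4)]
side start [(-75, 47, -73.3), (-15, 49, -16.7), (45, 55, 42.1)]
side now [(-105, 51, -102.5), (-45, 45, -44.2), (15, 55, 13.2), (75, 47, 73.1)]
top start 35 [-2.000e-01  6.450e+01  2.368e+02]
top now 41 [2.000e-01 6.230e+01 2.341e+02]
side start 47 [ -3.2  65.9 226.4]
side now 40 [ -3.5  62.1 227. ]
```

View pics/side_g.png

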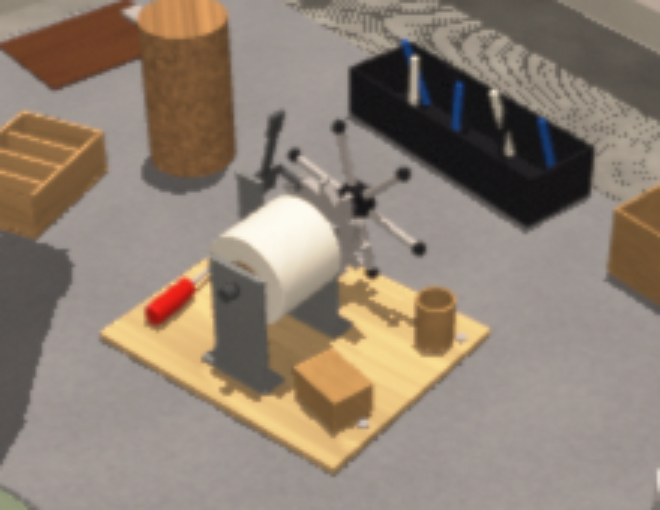

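The last crop shows the lever at (272,130), back at its starting lean and even slightly lower, with the nose down in the teeth. The spoke at (338,130) leans to +y, and the loose things haven't moved.

```bash
python3 -c "
from cell import robot
print(robot.job_done())"
```

```text
the job is handed in; nothing more can be done
None
```

The job is handed in: the wheel is back one notch (about 29.5° measured, 30° nominal), the pawl is pressed down into that notch, the last view shows the loose things where they were, and the run took about 10 s.

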